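# Put the polishing stones away and dock their canister behind its gravity catch

## Robot

A 7-joint arm with a two-finger parallel gripper is mounted at the origin on the work surface. World frame = base frame: x ahead of the robot, y to its left, z up, the work surface at z = 0. Lengths are in m, angles in rad, forces in N, time in s.
With the tool pointing down it reaches from about 0.35 to 0.9 m from the base axis. Payload 19.9 kg.
Tool frame: the origin (TCP) lies at the very end of the fingers, on their centre line; the grasp point (between the pads) lies 19 mm behind it; z points along the fingers, y is the line along which they close (so a half turn about z gives the same grasp; the last joint's range is limited). The gripper opens to 94 mm and grips with 3 to 60 N. Pads are 16 mm wide; open, the fingers measure 119 mm over their backs; the gripper's body (75 mm by 177 mm) begins 78 mm behind the grasp point.
Start: joints at [-1.206, 0.417, -0.01, 1.614, 0.005, 1.111, -0.053], TCP at [0.247, 0.574, 0.205] pointing down, gripper open.
Joint ranges: [-2.81, 2.81], [-0.39, 2.02], [-1.27, 1.25], [0.06, 2.57], [-1.19, 4.33], [0.19, 2], [-2.82, 2.82]. Speed limits (rad/s): [1.89, 1.89, 2.39, 2.39, 3.01, 3.01, 3.01].

## Interface

Orientations are given as a unit quaternion [x, y, z, w].
In Python, from plant import r, imaging, order gives the robot as it stands.
- The arm moves only by the shell command python3 -m crank 'ROWS'. ROWS is JSON, a list of rows, each a list of 3 entries, a list of its own where there are three numbers: the turn, a rotation vector about the tool's x, y, z in rad, then the shift along the tool's x, y, z in m, then the finger opening in m, from 0 to 0.094. A call has 1 to 20 rows; each row shifts and turns the commanded pose from where the row before left it, along the tool's axes as they then stand; what a row does not reach is not made up. A row lasts 1/10 s, in which the tool goes at most 50 mm and 8.59 degrees, less where a joint would pass 70% of its speed; a pose out of reach is approached as far as the arm can. A call with a gripper value outside its range is refused whole. The fingers move at their own pace and stop on an object; the grip force is fixed at half the most. Time passes only in rows, so rows that do not move let the fingers close. It gives the time, the measured TCP pose, the force, the opening and the grip force at its end, in the units of the state.
- r.state(): the state, without advancing time (a new reading comes with each control period).
- imaging.capture(name): name is "scene" or "top"; returns the picture (420x560x3 uint8, red, green, blue); there is no depth.
- imaging.camera_info(name): a dict with "intrinsics" (3x3 intrinsics, pixels), "world_from_camera" (4x4, takes a point from camera to world coordinates). Camera axes: x right, y down, z forward; pixel columns grow to the right and rows downward; lengths in m; the calibration is good to about 2 mm. A picture is of the moment at which its call begins. camera_info takes no time and is no camera call.
- order.close_job(): hands the job in; it is judged then, once.
The state is a dict: "time": time; "joints": joint angles; "qd": joint speeds; "tau": joint torques, N m; "tool_pos": TCP position; "tcp_rot": TCP orientation; "wrist_force": force on the tool from outside, world axes, zero at the start; "wrist_torque": the same for the moment, N m; "gripper_width": opening from 0.0 (shut) to 1.0 (fully open); "gripper_force": force on a finger pad.
Only numpy, scipy, OpenCV 4.12 (cv2) and the standard library are available. Lean on these libraries where they do the work, as an engineer would, in place of code of your own. Each camera call takes 0.05 s, during which the arm holds its last target. There are 200 camera calls.

## Task

Feed all the stone sticks on the bench through the neck into the oblong steel canister, shut its blue lid, and then slide the canister, lid hinge first, into the grey bench dock until the red catch, lifted only by the white base's own edge, has dropped behind the base. Do not touch the catch with the robot, keep the canister upright, and leave the other things on the bench where they are.

Things in the scene. Friction and masses are not known exactly. Their poses are not given: they have to be found in the camera images.
- stone0_center (a point): terracotta red square polishing-stone stick, 90 x 18 x 18 mm, about 60 g (40 to 85), lying on the glass (may be absent); the point is its centre, x along its length, all four long faces alike
- stone1_center (a point): white square polishing-stone stick, 90 x 18 x 18 mm, about 60 g (40 to 85), lying on the glass (may be absent); the point is its centre, x along its length, all four long faces alike
- stone2_center (a point): yellow square polishing-stone stick, 90 x 18 x 18 mm, about 60 g (40 to 85), lying on the glass (may be absent); the point is its centre, x along its length, all four long faces alike
- stone3_center (a point): blue square polishing-stone stick, 90 x 18 x 18 mm, about 60 g (40 to 85), lying on the glass (may be absent); the point is its centre, x along its length, all four long faces alike
- stone4_center (a point): green square polishing-stone stick, 90 x 18 x 18 mm, about 60 g (40 to 85), lying on the glass (may be absent); the point is its centre, x along its length, all four long faces alike
- stone5_center (a point): black square polishing-stone stick, 90 x 18 x 18 mm, about 60 g (40 to 85), lying on the glass (may be absent); the point is its centre, x along its length, all four long faces alike
- canister_mid (a point): loose oblong steel canister (0.36 to 0.54 kg) fixed on a white plastic base 150 (x) x 130 (y) x 14 mm; slick, friction about 0.2 on glass. Point: on its axis 81 mm above the underside; z up, x along its length, +x = leading edge and lid-hinge end. Body 130 (x) x 66 (y) mm, inner floor 14 mm up, shoulders slope from 129 to 142 mm up, the neck stands above
- canister_rim (a point): centre of the canister's neck opening at its rim, 162 mm above the underside, axes as canister_mid. Neck: opening 114 (x) x 30 (y) mm, outside 120 x 36 mm, rigid, 20 mm high; can be gripped across its 36 mm from above, lid shut or open
- lid_edge (a point): middle of the free edge of the canister's flat blue hinged lid, 122 long x 33 wide x 4 mm, 50 g. Hinge line along the canister's y, 61 mm to +x of canister_rim and 3 mm above it
- lid (a joint): lid angle, rad: 0 = shut flat on the neck, 1.57 upright, 2.1 = leaning fully open beyond the canister's +x end, as it starts; moves freely, falls shut by its weight once pushed past upright
- dock: grey dock fixed on the glass, which is its floor. Origin on the glass, on the centre line, right below the catch hinge; x = way in, z up. Lane 138 mm wide; side walls 24 mm high from x -10 to +196; flared guides x -60 to -10, 186 mm wide outside. From x +20 inward lips reach 11 mm over each flank, 19 mm above the glass, so the base must slide in
- dock_home (a point): point on the glass below canister_mid when the base touches the dock's end stop, 113 mm in (x) from dock's origin, same axes
- catch_foot (a point): foot of the small red gravity catch (16 mm wide, 40 g), 5 mm above the glass as it hangs over the lane's +y side (y 41 to 57 in the dock). Its hinge is 50 mm above the glass, its post 58 mm high at y +74
- catch (a joint): catch angle, rad: 0 = hanging straight down, grows as its foot swings inward and up (to 1.4); it cannot swing outward. An entering base lifts it to about 0.65; it drops back to 0 behind the base when the canister's axis is 105 mm or more past the hinge (8 mm or less short of dock_home)
- blower: blue silicone dust blower, bulb 62 dia x 110 mm, a bystander; origin at the centre of its underside
- loupe: chrome eye loupe, 38 dia x 34 mm, a bystander; origin at the centre of its underside
- movement_holder: white plastic movement holder, 70 x 60 x 22 mm, a bystander; origin at the centre of its underside
- parts_jar: round steel screw-top parts canister, 60 dia x 65 mm, a bystander; origin at the centre of its underside
- driver: watchmaker's screwdriver lying down, 120 long mm, a bystander
Mind the look-alikes: they are no part of the job. What is shaped like the part that bears stone4_center but purple is not meant.

How it is judged:
On the way, in this order (a step that is already met when the one before it is completed fails the run):
1. all stone sticks are inside the canister (x of stone0_center in the frame of canister_mid between -0.062 and 0.062 m and y of stone0_center in the frame of canister_mid between -0.031 and 0.031 m and z of stone0_center in the frame of canister_mid between -0.072 and 0.052 m and x of stone1_center in the frame of canister_mid between -0.062 and 0.062 m and y of stone1_center in the frame of canister_mid between -0.031 and 0.031 m and z of stone1_center in the frame of canister_mid between -0.072 and 0.052 m and x of stone2_center in the frame of canister_mid between -0.062 and 0.062 m and y of stone2_center in the frame of canister_mid between -0.031 and 0.031 m and z of stone2_center in the frame of canister_mid between -0.072 and 0.052 m and x of stone3_center in the frame of canister_mid between -0.062 and 0.062 m and y of stone3_center in the frame of canister_mid between -0.031 and 0.031 m and z of stone3_center in the frame of canister_mid between -0.072 and 0.052 m and x of stone4_center in the frame of canister_mid between -0.062 and 0.062 m and y of stone4_center in the frame of canister_mid between -0.031 and 0.031 m and z of stone4_center in the frame of canister_mid between -0.072 and 0.052 m and x of stone5_center in the frame of canister_mid between -0.062 and 0.062 m and y of stone5_center in the frame of canister_mid between -0.031 and 0.031 m and z of stone5_center in the frame of canister_mid between -0.072 and 0.052 m), for 0.2 s.
2. with the sticks inside, the lid is shut (all of step 1 and value of joint lid below 0.1 rad), for 0.2 s.
3. the base, in the lane of the dock, is under the catch and holds it up (value of joint catch above 0.4 rad and contact force between catch and canister above 0.02 N and x of canister_mid in the frame of dock between -0.08 and 0.113 m and y of canister_mid in the frame of dock between -0.012 and 0.012 m and angle between the x axis of canister_mid and the x axis of dock, either way round below 0.12 rad and angle between canister_mid's own z axis and vertical below 0.06 rad), for 0.1 s.
At the end, for the whole second after the job is handed in: Sticks inside the canister, lid shut (0.1 rad); canister at rest, flat, lid hinge inward, its axis 73 to 118 mm past the catch hinge, within 12 mm of the lane's centre line and 0.12 rad of its direction; catch hanging (0.12 rad) behind the base (all of step 2 and y of canister_mid in the frame of dock between -0.012 and 0.012 m and angle between the x axis of canister_mid and the x axis of dock, either way round below 0.12 rad and angle between canister_mid's own z axis and vertical below 0.06 rad and x of canister_mid in the frame of dock between 0.073 and 0.118 m and value of joint catch below 0.12 rad and linear speed of canister below 0.01 m/s and x of lid_edge in the frame of dock between 0 and 0.1 m); the robot touches nothing.
It fails at once if the robot touched the catch (contact force between any of the fingers, the arm and catch above 0.5 N).
It fails at once if the canister was tipped over by more than 0.5 rad (angle between canister_mid's own z axis and vertical above 0.5 rad).
It fails at once if a bystander was moved more than 30 mm (distance of any of blower, loupe, movement_holder, parts_jar, driver from where it was at the start of the episode above 0.03 m).
Of stone0, stone1, stone2, stone3, stone4, stone5 only 4 to 6 are there at a start; the rules pass over those that are not, and their reading is None.
At some moment in a run one of stone0, stone1, stone2, stone3, stone4, stone5 may be knocked a few centimetres aside while the robot is not near it.
Once in a run the grip may slacken for a moment while it holds something.
It also fails if it takes over 210 s, if anything falls off the work surface, if the arm or the gripper's body presses on something with over 40 N, if the wrist force passes 120 N, or if a joint passes its speed limit or range.

## Working session

There is one attempt and no reset: what is moved stays moved. The work goes in short steps, Python scripts to look and compute and a shell command to move; the robot and the scene stay as the last step left them, time stands still between calls to the robot, and variables do not carry over. Pictures are saved under pics/ and viewed, at most 14 in all, crops included, and the job is handed in when it is done.

```bash
ls; mkdir -p pics; python3 - <<'E'
from plant import r, imaging, order
import cv2
for n in ("scene","top"):
    i=imaging.capture(n); cv2.imwrite(f"pics/{n}0.png",i[:,:,::-1])
    c=imaging.camera_info(n); print(n,c["intrinsics"],c["world_from_camera"])
s=r.state();print(s)
E
```

```text
pics
scene [[496.60233312   0.         281.70603698]
 [  0.         496.60233312 211.5820055 ]
 [  0.           0.           1.        ]] [[ 0.52944928  0.57708792 -0.62181428  1.31123403]
 [ 0.84811456 -0.37702027  0.37223301 -0.45739151]
 [-0.01962541 -0.72444824 -0.68904977  0.96501459]
 [ 0.          0.          0.          1.        ]]
top [[406.07065778   0.         282.00697371]
 [  0.         406.07065778 210.45837638]
 [  0.           0.           1.        ]] [[-0.00765385 -0.99632514  0.0853091   0.45570107]
 [-0.99996962  0.00750013 -0.00212229 -0.00297156]
 [ 0.00147466 -0.08532275 -0.99635227  1.06789782]
 [ 0.          0.          0.          1.        ]]
{'time': 0.1, 'joints': array([-1.20549303,  0.41793269, -0.01029033,  1.61406832,  0.00469574,
        1.1106976 , -0.05301404]), 'qd': array([ 0.00054309, -0.00067197,  0.00013632, -0.00151169, -0.00044676,
       -0.00183935, -0.00040725]), 'tau': array([ 3.36856268e-03, -8.52564454e+01,  6.40548225e-01, -4.26690996e+01,
       -4.88104241e-02,  1.62114826e-02,  4.55869190e-05]), 'tool_pos': array([0.24718635, 0.57369477, 0.2048956 ]), 'tcp_rot': array([ 2.02011641e-01,  9.79382971e-01, -5.37037295e-04, -6.68886791e-05]), 'wrist_force': array([0.02253377, 1.36613599, 0.21636701]), 'wrist_torque': array([-0.09184501, -0.04280239,  0.01519871]), 'gripper_force': 0.0, 'gripper_width': 1.0010179207409031}
```

View pics/top0.png

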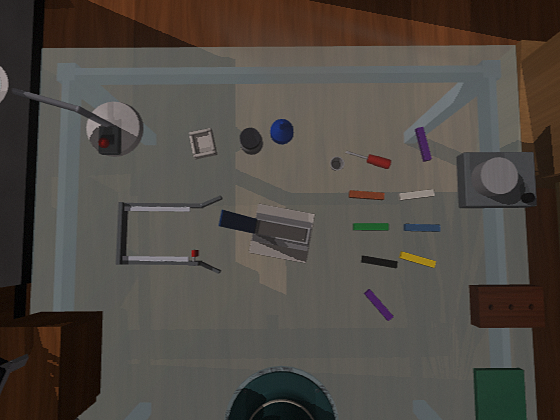

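View pics/scene0.png

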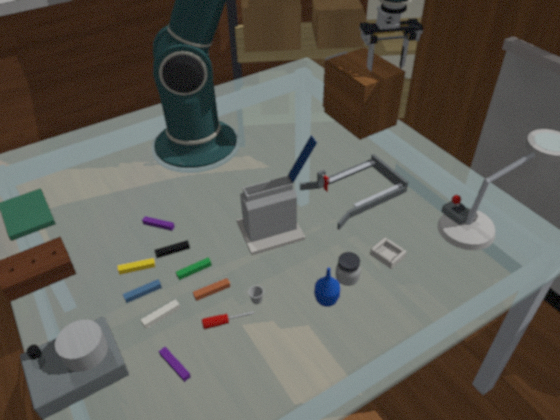

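Top view: six sticks are all present: terracotta (366,195), white (417,195), green (371,227), blue (421,228), black (379,262), yellow (418,260). The purple sticks at (423,144) and (378,305) are look-alikes; green (371,227) is stone4. The canister is at about (283,233) with its lid open to the left, toward the dock mouth (220,235), and the catch is at (195,253). I'll measure these and confirm with crops.

```bash
cat > h.py <<'E'
import numpy as np, cv2
from plant import r, imaging, order
from scipy.spatial.transform import Rotation as R
def ray(n,uv,z):
    c=imaging.camera_info(n);K=np.array(c["intrinsics"]);T=np.array(c["world_from_camera"])
    d=T[:3,:3]@np.linalg.solve(K,[uv[0],uv[1],1.]);o=T[:3,3]
    return o+d*(z-o[2])/d[2]
def proj(n,p):
    c=imaging.camera_info(n);T=np.linalg.inv(np.array(c["world_from_camera"]))
    q=np.array(c["intrinsics"])@(T[:3,:3]@np.asarray(p,float)+T[:3,3]);return q[:2]/q[2]
HSV={'terra':((3,120,90),(14,255,255)),'white':((0,0,185),(179,60,255)),'green':((50,120,50),(80,255,255)),
'blue':((98,110,90),(115,255,255)),'black':((0,0,0),(179,255,62)),'yellow':((20,140,120),(32,255,255)),'purple':((125,100,60),(145,255,255))}
def sticks(im,box=(325,155,445,325)):
    x0,y0,x1,y1=box;h=cv2.cvtColor(im[y0:y1,x0:x1],cv2.COLOR_RGB2HSV);out={}
    for k,(a,b) in HSV.items():
        m=cv2.inRange(h,a,b)
        cs=[c for c in cv2.findContours(m,0,2)[0] if cv2.contourArea(c)>120]
        if not cs: continue
        c=max(cs,key=cv2.contourArea)+[x0,y0]
        bp=cv2.boxPoints(cv2.minAreaRect(c)); w=np.array([ray('top',p,.009) for p in bp])[:,:2]
        e=[w[1]-w[0],w[2]-w[1]];l=[np.linalg.norm(v) for v in e];i=int(np.argmax(l));v=e[i]
        if v[1]<0: v=-v
        # yaw of long axis from world +y, ccw positive
        out[k]=(w.mean(0),np.degrees(np.arctan2(-v[0],v[1])),max(l),min(l),bp)
    return out
def go(x,y,z,yaw,frm=None):
    """tool-frame turn(z, deg->rad) then shift after turn; tool x=world +y turned ccw by yaw deg"""
    s=r.state();p=s['tool_pos'];q=R.from_quat(s['tcp_rot'])
    a=np.radians(yaw);Rt=R.from_matrix(np.array([[-np.sin(a),np.cos(a),0],[np.cos(a),np.sin(a),0],[0,0,-1]]).T)
    t=(q.inv()*Rt).as_rotvec();sh=Rt.inv().apply(np.array([x,y,z])-p)
    print('turn',t.round(3),'shift',sh.round(4),'at',p.round(4),'t',round(s['time'],1),'w',round(s['gripper_width']*94,1))
E
python3 - <<'E'
from h import *
im=imaging.capture('top');s=sticks(im)
v=cv2.resize(im[150:330,320:450],None,fx=4.4,fy=3.3*1.0) if 0 else cv2.resize(im[150:330,320:450],None,fx=3.3,fy=3.3,interpolation=cv2.INTER_CUBIC)
for k,(c,yaw,L,W,bp) in s.items():
    print(k,c.round(4),round(yaw,1),round(L,4),round(W,4))
    cv2.polylines(v,[((bp+.5-[320,150])*3.3).astype(int)],True,(255,255,255),1)
cv2.imwrite('pics/st.png',v[:,:,::-1])
a=cv2.resize(im[190:275,215:325],None,fx=3.6,fy=3.6,interpolation=cv2.INTER_CUBIC)
b=cv2.resize(im[190:275,112:222],None,fx=3.6,fy=3.6,interpolation=cv2.INTER_CUBIC)
cv2.imwrite('pics/cd.png',np.hstack([b,a])[:,:,::-1])
E
```

```text
terra [ 0.5872 -0.2263] -4.5 0.0902 0.0172
green [ 0.5039 -0.2345] -0.4 0.0888 0.0157
black [ 0.412  -0.2552] -10.2 0.0925 0.0187
yellow [ 0.4172 -0.3557] -16.9 0.0924 0.0173
purple [ 0.3022 -0.2506] -49.5 0.0934 0.0185
```

View pics/st.png

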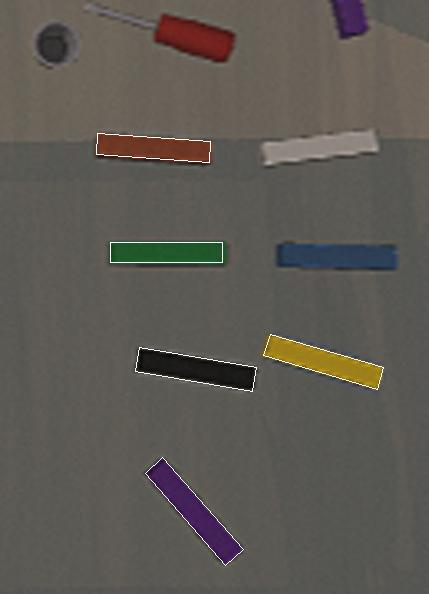

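View pics/cd.png

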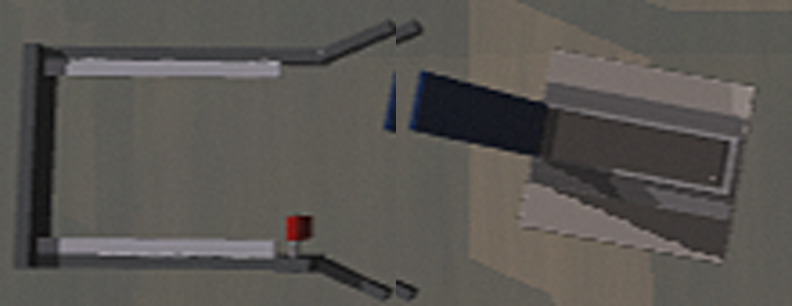

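The crops confirm the green one (3.3x crop, 167,252) as stone4; the purple ones are clearly different. The masks miss white (320,147) and blue (337,256), so I'll loosen them. The canister base corners are at crop (553,48), (755,87), (723,262), (522,225), and the neck's right end is at (742,137)/(733,193). Next I'll compute poses for the canister, dock and remaining sticks.

```bash
sed -i "s/((0,0,185),(179,60,255))/((0,0,135),(179,55,255))/; s/((98,110,90),(115,255,255))/((100,90,60),(115,255,255))/; s/box=(325,155,445,325)/box=(325,165,445,325)/" h.py
python3 - <<'E'
from h import *
im=imaging.capture('top');s=sticks(im)
for k in ('white','blue'):
    if k in s: c,yaw,L,W,bp=s[k];print(k,c.round(4),round(yaw,1),round(L,4),round(W,4))
print(cv2.cvtColor(im[[195,228]][:,[417,421]],cv2.COLOR_RGB2HSV))
f=lambda u,v,x0:(x0+u/3.6-.5*0,190+v/3.6)
B=np.array([ray('top',f(u-396,v,215),.013) for u,v in ((553,48),(755,87),(723,262),(522,225))])
print('base',B.round(4).tolist(),'c',B.mean(0).round(4),[round(np.linalg.norm(B[i]-B[i-1]),4) for i in range(4)])
e=B[0]-B[1]+B[3]-B[2];yaw=np.arctan2(-e[0],e[1]);print('yaw',np.degrees(yaw))
N=np.array([ray('top',f(u-396,v,215),.162) for u,v in ((742,137),(733,193))]);print('neck end',N.round(4).tolist(),np.linalg.norm(N[0]-N[1]))
d=np.array([-np.sin(yaw),np.cos(yaw)]);print('rim c',(N.mean(0)[:2]+.06*d).round(4))
# dock, wall top z .024 
for nm,u,v,z in (('endwall TL',25,45,.024),('endwall BL',17,268,.024),('top wall outer bend',322,50,.024),('bot outer bend',315,268,.024),('lip tl inner L',65,76,.021),('lip tl inner R',280,76,.021),('lip bot inner L',60,240,.021),('lip bot inner R',273,240,.021),('catch',300,228,.045),('flare top tip',420,25,.024),('flare bot tip',412,297,.024)):
    print(nm,ray('top',f(u,v,112),z).round(4))
E
```

```text
white [ 0.5869 -0.3584] 6.4 0.0884 0.0169
blue [ 0.5003 -0.3689] -0.4 0.0914 0.0157
[[[ 12  27 143]
  [ 11  28 146]]

 [[107 116  86]
  [106 112  84]]]
base [[0.5652, 0.0557, 0.013], [0.5357, -0.0904, 0.013], [0.4101, -0.0656, 0.013], [0.4376, 0.0783, 0.013]] c [ 0.4871 -0.0055  0.013 ] [np.float64(0.1295), np.float64(0.1491), np.float64(0.128), np.float64(0.1466)]
yaw -11.107411580112458
neck end [[0.4934, -0.0695, 0.162], [0.4588, -0.0635, 0.162]] 0.035068037246055485
rim c [ 0.4877 -0.0076]
endwall TL [0.5689 0.4158 0.024 ]
endwall BL [0.4101 0.4173 0.024 ]
top wall outer bend [0.5637 0.2028 0.024 ]
bot outer bend [0.4085 0.2063 0.024 ]
lip tl inner L [0.5466 0.3877 0.021 ]
lip tl inner R [0.5454 0.2333 0.021 ]
lip bot inner L [0.4295 0.3884 0.021 ]
lip bot inner R [0.4284 0.2369 0.021 ]
catch [0.4371 0.2128 0.045 ]
flare top tip [0.5812 0.1325 0.024 ]
flare bot tip [0.3876 0.1375 0.024 ]
```

```bash
python3 -m crank '[[[0,0,0.124],[0,0,-0.02],0.094],[[0,0,0.124],[0,0,-0.02],0.094],[[0,0,0.124],[0,0,-0.02],0.094],[[0,0,0.124],[0,0,-0.02],0.094],[[0,0,0.124],[0,0,-0.02],0.094],[[0,0,0.124],[0,0,-0.02],0.094],[[0,0,0.124],[0,0,-0.02],0.094],[[0,0,0.124],[0,0,-0.02],0.094],[[0,0,0.124],[0,0,-0.02],0.094],[[0,0,0.124],[0,0,-0.02],0.094],[[0,0,0],[0,0,0],0.094]]'; python3 -c "
from h import *
go(.5872,-.2263,.15,-4.5)"
```

```text
time: 1.3
tool_pos: [0.2475, 0.5745, 0.4078]
tcp_rot: [0.735, 0.678, 0.001, -0.001]
wrist_force: [0.5, -0.0, 0.7]
gripper_width: 1.0
gripper_force: 0.0
turn [ 0.001 -0.003 -0.001] shift [-0.7717  0.4014  0.2578] at [0.2475 0.5745 0.4078] t 1.3 w 94.0
```

```bash
python3 -m crank '[[[0,0,0],[-0.04,0.02,0],0.094],[[0,0,0],[-0.04,0.02,0],0.094],[[0,0,0],[-0.04,0.02,0],0.094],[[0,0,0],[-0.04,0.02,0],0.094],[[0,0,0],[-0.04,0.02,0],0.094],[[0,0,0],[-0.04,0.02,0],0.094],[[0,0,0],[-0.04,0.02,0],0.094],[[0,0,0],[-0.04,0.02,0],0.094],[[0,0,0],[-0.04,0.02,0],0.094],[[0,0,0],[-0.04,0.02,0],0.094],[[0,0,0],[-0.04,0.02,0],0.094],[[0,0,0],[-0.04,0.02,0],0.094],[[0,0,0],[-0.04,0.02,0.01],0.094],[[0,0,0],[-0.04,0.02,0.04],0.094],[[0,0,0],[-0.04,0.02,0.04],0.094],[[0,0,0],[-0.04,0.025,0.04],0.094],[[0,0,0],[-0.04,0.025,0.04],0.094],[[0,0,0],[-0.04,0.025,0.04],0.094],[[0,0,0],[-0.04,0.025,0.03],0.06],[[0,0,0],[0,0,0.018],0.05]]'; python3 -c "
from h import *
s=sticks(imaging.capture('top'))
for k in s: print(k,s[k][0].round(3),round(s[k][1],1),s[k][2].round(3))
go(*s['terra'][0],.010,s['terra'][1])"
```

```text
time: 3.3
tool_pos: [0.5671, -0.1773, 0.1838]
tcp_rot: [0.735, 0.679, -0.002, -0.0]
wrist_force: [-0.9, 0.5, -0.0]
gripper_width: 0.868
gripper_force: 0.0
white [ 0.306 -0.159] -32.0 0.118
black [ 0.502 -0.255] 62.6 0.456
yellow [ 0.413 -0.369] -17.6 0.064Traceback (most recent call last):
  File "<string>", line 5, in <module>
    go(*s['terra'][0],.010,s['terra'][1])
        ~^^^^^^^^^
KeyError: 'terra'
```

```bash
python3 -m crank '[[[0,0,0],[0,0,0],0.05],[[0,0,0],[0,0,0],0.05]]'; python3 -c "
from h import *
go(.5872,-.2263,.010,-4.5)"
```

```text
time: 3.55
tool_pos: [0.5681, -0.1712, 0.1878]
tcp_rot: [0.733, 0.68, 0.0, 0.0]
wrist_force: [-0.4, 0.9, -0.4]
gripper_width: 0.653
gripper_force: 0.0
turn [ 0.001 -0.     0.004] shift [-0.0534  0.0234  0.1778] at [ 0.5681 -0.1712  0.1878] t 3.5 w 61.4
```

```bash
python3 -m crank '[[[0,0,0],[-0.0265,0.012,0],0.05],[[0,0,0],[-0.027,0.0115,0.0],0.05],[[0,0,0],[0,0,0.03],0.05],[[0,0,0],[0,0,0.03],0.05],[[0,0,0],[0,0,0.03],0.05],[[0,0,0],[0,0,0.03],0.05],[[0,0,0],[0,0,0.02],0.05],[[0,0,0],[0,0,0.015],0.05],[[0,0,0],[0,0,0],0.05],[[0,0,0],[0,0,0],0.05]]'; python3 -c "
from h import *
go(.5872,-.2263,.010,-4.5)"
```

```text
time: 4.55
tool_pos: [0.588, -0.227, 0.0333]
tcp_rot: [0.733, 0.68, 0.0, 0.001]
wrist_force: [0.0, -0.9, 0.8]
gripper_width: 0.533
gripper_force: 0.0
turn [0.001 0.    0.003] shift [ 0.0006 -0.0008  0.0233] at [ 0.588  -0.227   0.0333] t 4.5 w 50.1
```

Position is good. Next: lower, grip and lift.

```bash
python3 -m crank '[[[0,0,0],[0,-0.001,0.012],0.05],[[0,0,0],[0,0,0.011],0.05],[[0,0,0],[0,0,0],0.0],[[0,0,0],[0,0,0],0.0],[[0,0,0],[0,0,0],0.0],[[0,0,0],[0,0,0],0.0],[[0,0,0],[0,0,0],0.0],[[0,0,0],[0,0,0],0.0]]'; python3 -c "
from h import *
go(.4874,-.0065,.21,-11.1)"
```

```text
time: 5.35
tool_pos: [0.5865, -0.2271, 0.0093]
tcp_rot: [0.733, 0.68, 0.0, 0.0]
wrist_force: [0.2, -0.1, 2.4]
gripper_width: 0.189
gripper_force: 30.0
turn [0.    0.    0.118] shift [ 0.1974 -0.1397 -0.2007] at [ 0.5865 -0.2271  0.0093] t 5.3 w 17.7
```

```bash
python3 -m crank '[[[0,0,0],[0,0,-0.02],0.0],[[0,0,0.0295],[0,0,-0.03],0.0],[[0,0,0.0295],[0,0,-0.03],0.0],[[0,0,0.0295],[0,0,-0.03],0.0],[[0,0,0.0295],[0,0,-0.03],0.0],[[0,0,0],[0,0,-0.03],0.0],[[0,0,0],[0,0,-0.03],0.0],[[0,0,0],[0.022,-0.0155,0],0.0],[[0,0,0],[0.022,-0.0155,0],0.0],[[0,0,0],[0.022,-0.0155,0],0.0],[[0,0,0],[0.022,-0.0155,0],0.0],[[0,0,0],[0.022,-0.0155,0],0.0],[[0,0,0],[0.022,-0.0155,0],0.0],[[0,0,0],[0.022,-0.0155,0],0.0],[[0,0,0],[0.022,-0.0155,0],0.0],[[0,0,0],[0.0215,-0.0155,0],0.0],[[0,0,0],[0,0,0],0],[[0,0,0],[0,0,0],0]]'; python3 -c "
from h import *
go(.4874,-.0065,.168,-11.1)
cv2.imwrite('pics/a1.png',np.vstack([cv2.resize(imaging.capture('scene')[100:270,190:390],None,fx=2,fy=2),cv2.resize(imaging.capture('top')[190:275,215:325][:, :100],(400,250))])[:,:,::-1])
"
```

```text
time: 7.15
tool_pos: [0.4875, -0.006, 0.2091]
tcp_rot: [0.772, 0.636, 0.0, -0.0]
wrist_force: [-0.2, -0.6, -0.0]
gripper_width: 0.185
gripper_force: 30.0
turn [ 0.    -0.001  0.001] shift [-0.0005  0.      0.0411] at [ 0.4875 -0.006   0.2091] t 7.2 w 17.4
```

View pics/a1.png

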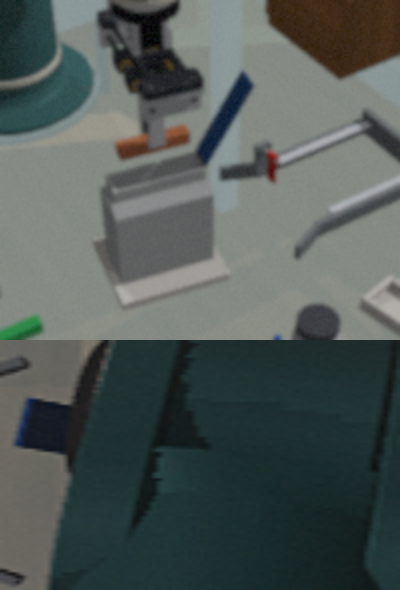

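The scene crop shows the terracotta stick (152,142) held straight above the neck (155,170), lid clear to the right (228,115). I'll lower it and release.

```bash
python3 -m crank '[[[0,0,0],[0,0,0.015],0.0],[[0,0,0],[0,0,0.015],0.0],[[0,0,0],[0,0,0.008],0.0],[[0,0,0],[0,0,0.003],0],[[0,0,0],[0,0,0],0]]'; python3 -m crank '[[[0,0,0],[0,0,0],0.05],[[0,0,0],[0,0,0],0.05],[[0,0,0],[0,0,0],0.05],[[0,0,0],[0,0,-0.01],0.05],[[0,0,0],[0,0,-0.03],0.05],[[0,0,0],[0,0,0],0.05]]'; python3 -c "
from h import *
cv2.imwrite('pics/a2.png',np.vstack([cv2.resize(imaging.capture('scene')[100:270,190:390],None,fx=2,fy=2)])[:,:,::-1])
s=sticks(imaging.capture('top'))
for k in s: print(k,s[k][0].round(4),round(s[k][1],1),s[k][2].round(3))
go(*s['green'][0],.20,s['green'][1])"
```

```text
time: 7.75
tool_pos: [0.4875, -0.0069, 0.168]
tcp_rot: [0.773, 0.635, -0.0, 0.0]
wrist_force: [-0.5, 0.2, -0.1]
gripper_width: 0.183
gripper_force: 30.0
time: 8.35
tool_pos: [0.489, -0.0066, 0.2113]
tcp_rot: [0.772, 0.635, 0.002, 0.001]
wrist_force: [-1.1, -0.8, -0.6]
gripper_width: 0.535
gripper_force: 0.0
white [ 0.587 -0.359] 6.7 0.092
green [ 0.5039 -0.2345] -0.4 0.089
blue [ 0.5003 -0.3689] -0.4 0.091
black [ 0.5147 -0.1303] 88.9 0.201
turn [ 0.001 -0.001 -0.186] shift [-0.2283  0.0178  0.0088] at [ 0.4878 -0.0061  0.2088] t 8.4 w 49.8
```

View pics/a2.png

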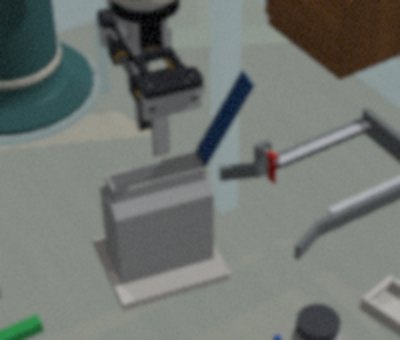

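Terracotta is in and the canister is undisturbed. Next: green.

```bash
python3 -m crank '[[[0,0,-0.062],[0,0,0],0.05],[[0,0,-0.062],[0,0,0],0.05],[[0,0,-0.062],[0,0,0],0.05],[[0,0,0],[-0.0285,0.002,0],0.05],[[0,0,0],[-0.0285,0.002,0],0.05],[[0,0,0],[-0.0285,0.002,0],0.05],[[0,0,0],[-0.0285,0.002,0],0.05],[[0,0,0],[-0.0285,0.002,0],0.05],[[0,0,0],[-0.0285,0.003,0],0.05],[[0,0,0],[-0.0285,0.003,0],0.05],[[0,0,0],[-0.0285,0.002,0],0.05],[[0,0,0],[0,0,0.03],0.05],[[0,0,0],[0,0,0.03],0.05],[[0,0,0],[0,0,0.03],0.05],[[0,0,0],[0,0,0.03],0.05],[[0,0,0],[0,0,0.03],0.05],[[0,0,0],[0,0,0.018],0.05],[[0,0,0],[0,0,0],0.05]]'; python3 -c "
from h import *
go(.5039,-.2345,.010,-.4)"
```

```text
time: 10.25
tool_pos: [0.5019, -0.234, 0.0376]
tcp_rot: [0.71, 0.704, -0.001, -0.002]
wrist_force: [0.4, -0.0, 0.1]
gripper_width: 0.532
gripper_force: 0.0
turn [-0.004 -0.001 -0.001] shift [-0.0005  0.002   0.0276] at [ 0.5019 -0.234   0.0376] t 10.2 w 50.0
```

```bash
python3 -m crank '[[[0,0,0],[0,0.001,0.014],0.05],[[0,0,0],[0,0,0.014],0.05],[[0,0,0],[0,0,0],0.0],[[0,0,0],[0,0,0],0.0],[[0,0,0],[0,0,0],0.0],[[0,0,0],[0,0,0],0.0],[[0,0,0],[0,0,0],0.0],[[0,0,0],[0,0,0],0.0],[[0,0,0],[0,0,-0.02],0.0],[[0,0,0.062],[0,0,-0.03],0.0],[[0,0,0.062],[0,0,-0.03],0.0],[[0,0,0.062],[0,0,-0.03],0.0],[[0,0,0],[0,0,-0.03],0.0],[[0,0,0],[0,0,-0.03],0.0],[[0,0,0],[0,0,-0.03],0.0],[[0,0,0],[0,0,0],0.0],[[0,0,0],[0,0,0],0.0]]'; python3 -c "
from h import *
go(.4874,-.0065,.168,-11.1)"
```

```text
time: 11.95
tool_pos: [0.5048, -0.2343, 0.2121]
tcp_rot: [0.772, 0.635, 0.0, 0.0]
wrist_force: [0.2, 0.5, -0.3]
gripper_width: 0.004
gripper_force: 0.0
turn [ 0.001 -0.     0.   ] shift [ 0.2202 -0.0609  0.0441] at [ 0.5048 -0.2343  0.2121] t 11.9 w 0.4
```

The grip is empty. I'll look.

```bash
python3 -c "
from h import *
im=imaging.capture('scene');cv2.imwrite('pics/b1.png',cv2.resize(im[190:340,90:290],None,fx=3,fy=3)[:,:,::-1])
"
```

```text
(no output)
```

View pics/b1.png

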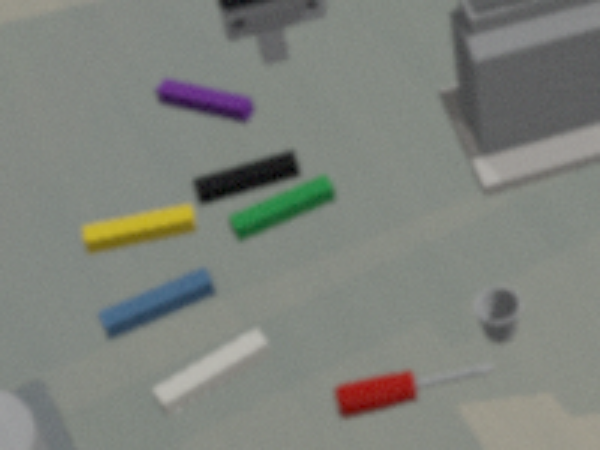

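The green stick was knocked toward the black one (crop 282,207). I'll measure all of them from the scene camera, which the arm doesn't block.

```bash
cat >> h.py <<'E'
HS={'white':((0,0,180),(179,45,255)),'green':((50,120,50),(80,255,255)),'blue':((100,90,60),(115,255,255)),'black':((0,0,0),(179,255,50)),'yellow':((20,140,120),(32,255,255))}
def sc(im,box=(110,230,225,332)):
    x0,y0,x1,y1=box;h=cv2.cvtColor(im[y0:y1,x0:x1],cv2.COLOR_RGB2HSV);o={}
    for k,(a,b) in HS.items():
        cs=[c for c in cv2.findContours(cv2.inRange(h,a,b),0,2)[0] if cv2.contourArea(c)>120]
        if not cs: continue
        c=max(cs,key=cv2.contourArea)+[x0,y0]
        bp=cv2.boxPoints(cv2.minAreaRect(c)); w=np.array([ray('scene',p,.009) for p in bp])[:,:2]
        e=[w[1]-w[0],w[2]-w[1]];l=[np.linalg.norm(v) for v in e];v=e[int(np.argmax(l))]
        if v[1]<0: v=-v
        o[k]=(w.mean(0),np.degrees(np.arctan2(-v[0],v[1])),max(l))
    return o
E
python3 -c "
from h import *
s=sc(imaging.capture('scene'))
for k in s: print(k,s[k][0].round(4),round(s[k][1],1),s[k][2].round(3))
s=sticks(imaging.capture('top'))
for k in s: print('top',k,s[k][0].round(4),round(s[k][1],1),s[k][2].round(3))
"
```

```text
white [ 0.5788 -0.3557] 7.0 0.086
green [ 0.4597 -0.2427] 0.0 0.088
blue [ 0.4987 -0.3683] -1.7 0.087
black [ 0.4113 -0.2549] -9.9 0.085
yellow [ 0.4121 -0.3538] -16.9 0.088
top green [ 0.461 -0.236] -0.4 0.073
top black [ 0.4589 -0.275 ] 87.6 0.412
```

```bash
python3 -m crank '[[[0,0,-0.062],[0,0,0],0.036],[[0,0,-0.062],[0,0,0],0.036],[[0,0,-0.066],[0,0,0],0.036],[[0,0,0],[-0.004,-0.022,0],0.036],[[0,0,0],[-0.003,-0.022,0],0.036],[[0,0,0],[0,0,0.03],0.036],[[0,0,0],[0,0,0.03],0.036],[[0,0,0],[0,0,0.03],0.036],[[0,0,0],[0,0,0.03],0.036],[[0,0,0],[0,0,0.03],0.036],[[0,0,0],[0,0,0.017],0.036],[[0,0,0],[0,0,0],0.036],[[0,0,0],[0,0,0],0.036]]'; python3 -c "
from h import *
s=sc(imaging.capture('scene'))
for k in s: print(k,s[k][0].round(4),round(s[k][1],1),s[k][2].round(3))
go(.461,-.2415,.010,-.2)"
```

```text
time: 13.4
tool_pos: [0.4602, -0.2417, 0.045]
tcp_rot: [0.709, 0.705, -0.0, -0.0]
wrist_force: [0.2, -0.6, 0.5]
gripper_width: 0.382
gripper_force: 0.0
white [ 0.5788 -0.3557] 7.0 0.086
green [ 0.4596 -0.2422] -0.6 0.087
blue [ 0.4983 -0.3687] -1.7 0.086
black [ 0.4092 -0.2665] -9.5 0.06
yellow [ 0.4106 -0.3524] -23.9 0.087
turn [ 0.     0.    -0.001] shift [0.0002 0.0003 0.0355] at [ 0.4607 -0.2417  0.0455] t 13.4 w 36.5
```

```bash
python3 -m crank '[[[0,0,0],[0,0,0.018],0.036],[[0,0,0],[0,0,0.017],0.036],[[0,0,0],[0,0,0],0.0],[[0,0,0],[0,0,0],0.0],[[0,0,0],[0,0,0],0.0],[[0,0,0],[0,0,0],0.0],[[0,0,0],[0,0,0],0.0],[[0,0,0],[0,0,-0.02],0.0],[[0,0,0.062],[0,0,-0.03],0.0],[[0,0,0.062],[0,0,-0.03],0.0],[[0,0,0.066],[0,0,-0.03],0.0],[[0,0,0],[0,0,-0.03],0.0],[[0,0,0],[0,0,-0.03],0.0],[[0,0,0],[0,0,-0.03],0.0],[[0,0,0],[0,0,0],0.0],[[0,0,0],[0,0,0],0.0]]'; python3 -c "
from h import *
go(.4874,-.0065,.168,-11.1)"
```

```text
time: 15.05
tool_pos: [0.4608, -0.2411, 0.2104]
tcp_rot: [0.772, 0.635, 0.001, 0.0]
wrist_force: [-0.2, 0.7, -1.2]
gripper_width: 0.186
gripper_force: 30.0
turn [ 0.001 -0.001  0.   ] shift [ 0.2353 -0.0191  0.0424] at [ 0.4608 -0.2411  0.2104] t 15.1 w 17.5
```

```bash
python3 -m crank '[[[0,0,0],[0.0294,-0.0024,0],0.0],[[0,0,0],[0.0294,-0.0024,0],0.0],[[0,0,0],[0.0294,-0.0024,0],0.0],[[0,0,0],[0.0294,-0.0024,0],0.0],[[0,0,0],[0.0294,-0.0024,0],0.0],[[0,0,0],[0.0294,-0.0024,0],0.0],[[0,0,0],[0.0294,-0.0024,0],0.0],[[0,0,0],[0.0294,-0.0024,0],0.0],[[0,0,0],[0,0,0],0],[[0,0,0],[0,0,0.01],0.0],[[0,0,0],[0,0,0.015],0.0],[[0,0,0],[0,0,0.012],0.0],[[0,0,0],[0,0,0.005],0],[[0,0,0],[0,0,0],0]]'; python3 -c "
from h import *
go(.4874,-.0065,.168,-11.1)
s=sc(imaging.capture('scene'))
for k in s: print(k,s[k][0].round(4),round(s[k][1],1),s[k][2].round(3))
s=sticks(imaging.capture('top'))
for k in s: print('top',k,s[k][0].round(4),round(s[k][1],1),s[k][2].round(3))"
```

```text
time: 16.45
tool_pos: [0.4866, -0.0075, 0.167]
tcp_rot: [0.773, 0.635, -0.001, -0.0]
wrist_force: [-0.1, -0.5, 0.6]
gripper_width: 0.183
gripper_force: 30.0
turn [-0.001  0.001 -0.002] shift [ 0.0012  0.0006 -0.001 ] at [ 0.4866 -0.0075  0.167 ] t 16.4 w 17.2
white [ 0.5787 -0.3553] 6.1 0.086
blue [ 0.4982 -0.3687] -1.3 0.086
black [ 0.4112 -0.2546] -9.5 0.084
yellow [ 0.4145 -0.3543] -16.3 0.088
top white [ 0.587 -0.359] 6.7 0.092
top blue [ 0.5003 -0.3689] -0.4 0.091
top black [ 0.5195 -0.1265] 89.0 0.144
top yellow [ 0.415  -0.3628] -16.7 0.077
```

```bash
python3 -m crank '[[[0,0,0],[0,0,0],0.05],[[0,0,0],[0,0,0],0.05],[[0,0,0],[0,0,0],0.05],[[0,0,-0.008],[0,0,-0.01],0.05],[[0,0,-0.008],[0,0,-0.03],0.05],[[0,0,0],[-0.0286,-0.0034,0],0.05],[[0,0,0],[-0.0286,-0.0034,0],0.05],[[0,0,0],[-0.0286,-0.0034,0],0.05],[[0,0,0],[-0.0286,-0.0034,0],0.05],[[0,0,0],[-0.0286,-0.0034,0],0.05],[[0,0,0],[-0.0286,-0.0034,0],0.05],[[0,0,0],[-0.0286,-0.0034,0],0.05],[[0,0,0],[-0.0286,-0.0034,0],0.05],[[0,0,0],[-0.0286,-0.0034,0],0.05],[[0,0,0],[0,0,0.03],0.05],[[0,0,0],[0,0,0.03],0.05],[[0,0,0],[0,0,0.03],0.05],[[0,0,0],[0,0,0.03],0.05],[[0,0,0],[0,0,0.03],0.05],[[0,0,0],[0,0,0.01],0.05]]'; python3 -c "
from h import *
s=sc(imaging.capture('scene'))
for k in s: print(k,s[k][0].round(4),round(s[k][1],1),s[k][2].round(3))
go(.412,-.2552,.010,-10.2)"
```

```text
time: 18.55
tool_pos: [0.4107, -0.2543, 0.0465]
tcp_rot: [0.767, 0.642, -0.001, -0.001]
wrist_force: [0.5, 0.4, 1.0]
gripper_width: 0.533
gripper_force: 0.0
white [ 0.5788 -0.3553] 7.0 0.086
blue [ 0.4981 -0.3687] -1.7 0.086
black [ 0.4113 -0.2549] -9.8 0.085
yellow [ 0.4153 -0.3532] -16.1 0.086
turn [-0.002 -0.     0.   ] shift [-0.0006  0.0014  0.0365] at [ 0.4107 -0.2544  0.0465] t 18.6 w 49.8
```

```bash
python3 -m crank '[[[0,0,0],[0,0.001,0.018],0.05],[[0,0,0],[0,0,0.018],0.05],[[0,0,0],[0,0,0],0.0],[[0,0,0],[0,0,0],0.0],[[0,0,0],[0,0,0],0.0],[[0,0,0],[0,0,0],0.0],[[0,0,0],[0,0,0],0.0],[[0,0,0],[0,0,0],0.0],[[0,0,0],[0,0,-0.02],0.0],[[0,0,0.008],[0,0,-0.03],0.0],[[0,0,0.008],[0,0,-0.03],0.0],[[0,0,0],[0,0,-0.03],0.0],[[0,0,0],[0,0,-0.03],0.0],[[0,0,0],[0,0,-0.03],0.0],[[0,0,0],[0,0,-0.03],0.0],[[0,0,0],[0,0,0],0.0],[[0,0,0],[0,0,0],0.0]]'; python3 -c "
from h import *
go(.4874,-.0065,.168,-11.1)"
```

```text
time: 20.3
tool_pos: [0.4126, -0.2546, 0.2121]
tcp_rot: [0.772, 0.636, 0.001, 0.0]
wrist_force: [0.2, 0.7, -0.6]
gripper_width: 0.185
gripper_force: 30.0
turn [ 0.001 -0.001  0.   ] shift [0.2579 0.0256 0.0441] at [ 0.4126 -0.2546  0.2121] t 20.3 w 17.4
```

```bash
python3 -m crank '[[[0,0,0],[0.0287,0.0028,0],0.0],[[0,0,0],[0.0287,0.0028,0],0.0],[[0,0,0],[0.0287,0.0028,0],0.0],[[0,0,0],[0.0287,0.0028,0],0.0],[[0,0,0],[0.0287,0.0028,0],0.0],[[0,0,0],[0.0287,0.0028,0],0.0],[[0,0,0],[0.0287,0.0028,0],0.0],[[0,0,0],[0.0287,0.0028,0],0.0],[[0,0,0],[0.0287,0.0028,0],0.0],[[0,0,0],[0,0,0],0],[[0,0,0],[0,0,0.012],0.0],[[0,0,0],[0,0,0.015],0.0],[[0,0,0],[0,0,0.012],0.0],[[0,0,0],[0,0,0.005],0],[[0,0,0],[0,0,0],0]]'; python3 -c "
from h import *
go(.4874,-.0065,.168,-11.1)
s=sc(imaging.capture('scene'))
for k in s: print(k,s[k][0].round(4),round(s[k][1],1),s[k][2].round(3))
"
```

```text
time: 21.8
tool_pos: [0.4864, -0.007, 0.1671]
tcp_rot: [0.773, 0.635, -0.001, -0.0]
wrist_force: [0.2, 0.6, 0.3]
gripper_width: 0.184
gripper_force: 30.0
turn [-0.001  0.001 -0.001] shift [ 0.0007  0.0009 -0.0009] at [ 0.4864 -0.007   0.1671] t 21.8 w 17.3
white [ 0.5788 -0.3557] 7.0 0.087
blue [ 0.4985 -0.3688] -1.7 0.086
yellow [ 0.4148 -0.3546] -15.7 0.088
```

```bash
python3 -m crank '[[[0,0,0],[0,0,0],0.05],[[0,0,0],[0,0,0],0.05],[[0,0,0],[0,0,0],0.05],[[0,0,0],[0,0,-0.02],0.05],[[0,0,-0.062],[0,0,-0.02],0.05],[[0,0,-0.062],[0,0,0],0.05],[[0,0,-0.062],[0,0,0],0.05],[[0,0,0],[-0.0302,0.0014,0],0.05],[[0,0,0],[-0.0302,0.0014,0],0.05],[[0,0,0],[-0.0302,0.0014,0],0.05],[[0,0,0],[-0.0302,0.0014,0],0.05],[[0,0,0],[-0.0302,0.0014,0],0.05],[[0,0,0],[-0.0302,0.0014,0],0.05],[[0,0,0],[-0.0302,0.0014,0],0.05],[[0,0,0],[-0.0302,0.0014,0],0.05],[[0,0,0],[-0.0302,0.0014,0],0.05],[[0,0,0],[-0.0302,0.0014,0],0.05],[[0,0,0],[-0.0302,0.0014,0],0.05],[[0,0,0],[-0.0302,0.0014,0],0.05]]'; python3 -m crank '[[[0,0,0],[0,0,0.03],0.05],[[0,0,0],[0,0,0.03],0.05],[[0,0,0],[0,0,0.03],0.05],[[0,0,0],[0,0,0.03],0.05],[[0,0,0],[0,0,0.03],0.05],[[0,0,0],[0,0,0.01],0.05],[[0,0,0],[0,0,0],0.05]]'; python3 -c "
from h import *
s=sc(imaging.capture('scene'))
for k in s: print(k,s[k][0].round(4),round(s[k][1],1),s[k][2].round(3))
go(.5003,-.3689,.010,-.5)"
```

```text
time: 23.75
tool_pos: [0.501, -0.37, 0.2081]
tcp_rot: [0.71, 0.704, 0.0, 0.0]
wrist_force: [0.3, 0.6, -0.1]
gripper_width: 0.533
gripper_force: 0.0
time: 24.45
tool_pos: [0.5005, -0.3686, 0.0474]
tcp_rot: [0.71, 0.704, -0.0, -0.001]
wrist_force: [0.3, 0.3, 1.3]
gripper_width: 0.529
gripper_force: 0.0
blue [ 0.4983 -0.3687] -1.7 0.086
black [ 0.3479 -0.3461] 86.3 0.171
turn [-0.     0.     0.001] shift [ 0.0002 -0.0007  0.0386] at [ 0.501  -0.3691  0.0486] t 24.5 w 49.8
```

```bash
python3 -m crank '[[[0,0,0],[0,0,0.019],0.05],[[0,0,0],[0,0,0.019],0.05],[[0,0,0],[0,0,0],0.0],[[0,0,0],[0,0,0],0.0],[[0,0,0],[0,0,0],0.0],[[0,0,0],[0,0,0],0.0],[[0,0,0],[0,0,0],0.0],[[0,0,0],[0,0,0],0.0],[[0,0,0],[0,0,-0.02],0.0],[[0,0,0.062],[0,0,-0.03],0.0],[[0,0,0.062],[0,0,-0.03],0.0],[[0,0,0.062],[0,0,-0.03],0.0],[[0,0,0],[0,0,-0.03],0.0],[[0,0,0],[0,0,-0.03],0.0],[[0,0,0],[0,0,-0.03],0.0],[[0,0,0],[0,0,0],0.0],[[0,0,0],[0,0,0],0.0]]'; python3 -c "
from h import *
go(.4874,-.0065,.168,-11.1)"
```

```text
time: 26.2
tool_pos: [0.501, -0.3687, 0.2102]
tcp_rot: [0.772, 0.635, 0.0, 0.0]
wrist_force: [0.8, 0.1, -0.8]
gripper_width: 0.183
gripper_force: 30.0
turn [ 0.001 -0.     0.   ] shift [ 0.3528 -0.0831  0.0422] at [ 0.501  -0.3687  0.2102] t 26.2 w 17.2
```

```bash
python3 -m crank '[[[0,0,0],[0.0294,-0.0069,0],0.0],[[0,0,0],[0.0294,-0.0069,0],0.0],[[0,0,0],[0.0294,-0.0069,0],0.0],[[0,0,0],[0.0294,-0.0069,0],0.0],[[0,0,0],[0.0294,-0.0069,0],0.0],[[0,0,0],[0.0294,-0.0069,0],0.0],[[0,0,0],[0.0294,-0.0069,0],0.0],[[0,0,0],[0.0294,-0.0069,0],0.0],[[0,0,0],[0.0294,-0.0069,0],0.0],[[0,0,0],[0.0294,-0.0069,0],0.0],[[0,0,0],[0.0294,-0.0069,0],0.0],[[0,0,0],[0.0294,-0.0069,0],0.0],[[0,0,0],[0,0,0],0],[[0,0,0],[0,0,0.01],0.0],[[0,0,0],[0,0,0.015],0.0],[[0,0,0],[0,0,0.012],0.0],[[0,0,0],[0,0,0.005],0],[[0,0,0],[0,0,0],0]]'; python3 -c "
from h import *
go(.4874,-.0065,.168,-11.1)
s=sc(imaging.capture('scene'))
for k in s: print(k,s[k][0].round(4),round(s[k][1],1),s[k][2].round(3))
s=sticks(imaging.capture('top'))
for k in s: print('top',k,s[k][0].round(4),round(s[k][1],1),s[k][2].round(3))"
```

```text
time: 28.0
tool_pos: [0.4871, -0.0075, 0.167]
tcp_rot: [0.773, 0.635, -0.001, -0.0]
wrist_force: [0.7, -0.4, -0.5]
gripper_width: 0.187
gripper_force: 30.0
turn [-0.001  0.001 -0.002] shift [ 0.0011  0.0001 -0.001 ] at [ 0.4871 -0.0075  0.167 ] t 28.0 w 17.6
white [ 0.5788 -0.3553] 7.0 0.086
yellow [ 0.4145 -0.3543] -15.7 0.088
top white [ 0.587 -0.359] 6.7 0.092
top black [ 0.5208 -0.1265] 89.0 0.136
top yellow [ 0.4154 -0.3613] -16.9 0.081
```

```bash
python3 -m crank '[[[0,0,0],[0,0,0],0.05],[[0,0,0],[0,0,0],0.05],[[0,0,0],[0,0,0],0.05],[[0,0,0],[0,0,-0.02],0.05],[[0,0,0.049],[0,0,-0.02],0.05],[[0,0,0.049],[0,0,0],0.05],[[0,0,0],[-0.0295,0.0027,0],0.05],[[0,0,0],[-0.0295,0.0027,0],0.05],[[0,0,0],[-0.0295,0.0027,0],0.05],[[0,0,0],[-0.0295,0.0027,0],0.05],[[0,0,0],[-0.0295,0.0027,0],0.05],[[0,0,0],[-0.0295,0.0027,0],0.05],[[0,0,0],[-0.0295,0.0027,0],0.05],[[0,0,0],[-0.0295,0.0027,0],0.05],[[0,0,0],[-0.0295,0.0027,0],0.05],[[0,0,0],[-0.0295,0.0027,0],0.05],[[0,0,0],[-0.0295,0.0027,0],0.05],[[0,0,0],[-0.0295,0.0027,0],0.05]]'; python3 -m crank '[[[0,0,0],[0,0,0.03],0.05],[[0,0,0],[0,0,0.03],0.05],[[0,0,0],[0,0,0.03],0.05],[[0,0,0],[0,0,0.03],0.05],[[0,0,0],[0,0,0.03],0.05],[[0,0,0],[0,0,0.01],0.05],[[0,0,0],[0,0,0],0.05]]'; python3 -c "
from h import *
s=sc(imaging.capture('scene'))
for k in s: print(k,s[k][0].round(4),round(s[k][1],1),s[k][2].round(3))
go(.4165,-.3555,.010,-16.7)"
```

```text
time: 29.9
tool_pos: [0.4165, -0.3561, 0.2081]
tcp_rot: [0.802, 0.597, 0.0, 0.0]
wrist_force: [0.9, -0.0, 0.8]
gripper_width: 0.534
gripper_force: 0.0
time: 30.6
tool_pos: [0.4163, -0.3549, 0.0475]
tcp_rot: [0.802, 0.597, -0.0, -0.001]
wrist_force: [-0.4, -0.3, 0.3]
gripper_width: 0.531
gripper_force: 0.0
black [ 0.3048 -0.3503] -33.1 0.071
yellow [ 0.4146 -0.3541] -17.5 0.089
turn [-0.     0.    -0.001] shift [-0.0002 -0.0002  0.0386] at [ 0.4168 -0.3554  0.0486] t 30.6 w 49.8
```

```bash
python3 -m crank '[[[0,0,0],[0,0,0.019],0.05],[[0,0,0],[0,0,0.019],0.05],[[0,0,0],[0,0,0],0.0],[[0,0,0],[0,0,0],0.0],[[0,0,0],[0,0,0],0.0],[[0,0,0],[0,0,0],0.0],[[0,0,0],[0,0,0],0.0],[[0,0,0],[0,0,0],0.0],[[0,0,0],[0,0,-0.02],0.0],[[0,0,-0.049],[0,0,-0.03],0.0],[[0,0,-0.049],[0,0,-0.03],0.0],[[0,0,0],[0,0,-0.03],0.0],[[0,0,0],[0,0,-0.03],0.0],[[0,0,0],[0,0,-0.03],0.0],[[0,0,0],[0,0,-0.03],0.0],[[0,0,0],[0,0,0],0.0],[[0,0,0],[0,0,0],0.0]]'; python3 -c "
from h import *
go(.4874,-.0065,.168,-11.1)"
```

```text
time: 32.35
tool_pos: [0.4169, -0.3548, 0.2102]
tcp_rot: [0.772, 0.635, 0.0, 0.0]
wrist_force: [0.1, 0.7, -1.0]
gripper_width: 0.185
gripper_force: 30.0
turn [ 0.001 -0.     0.   ] shift [0.3554 0.0021 0.0422] at [ 0.4169 -0.3548  0.2102] t 32.4 w 17.4
```

```bash
python3 -m crank '[[[0,0,0],[0.0296,0,0],0.0],[[0,0,0],[0.0296,0,0],0.0],[[0,0,0],[0.0296,0,0],0.0],[[0,0,0],[0.0296,0,0],0.0],[[0,0,0],[0.0296,0,0],0.0],[[0,0,0],[0.0296,0,0],0.0],[[0,0,0],[0.0296,0,0],0.0],[[0,0,0],[0.0296,0,0],0.0],[[0,0,0],[0.0296,0,0],0.0],[[0,0,0],[0.0296,0,0],0.0],[[0,0,0],[0.0296,0,0],0.0],[[0,0,0],[0.0296,0.002,0],0.0],[[0,0,0],[0,0,0],0],[[0,0,0],[0,0,0.01],0.0],[[0,0,0],[0,0,0.015],0.0],[[0,0,0],[0,0,0.012],0.0],[[0,0,0],[0,0,0.005],0],[[0,0,0],[0,0,0],0]]'; python3 -c "
from h import *
go(.4874,-.0065,.168,-11.1)
cv2.imwrite('pics/a3.png',cv2.resize(imaging.capture('scene')[100:340,100:390],None,fx=2,fy=2)[:,:,::-1])
"
```

```text
time: 34.15
tool_pos: [0.4866, -0.0076, 0.167]
tcp_rot: [0.773, 0.635, -0.001, -0.0]
wrist_force: [-0.8, 0.3, -0.7]
gripper_width: 0.187
gripper_force: 30.0
turn [-0.001  0.001 -0.001] shift [ 0.0012  0.0006 -0.001 ] at [ 0.4866 -0.0076  0.167 ] t 34.1 w 17.6
```

View pics/a3.png

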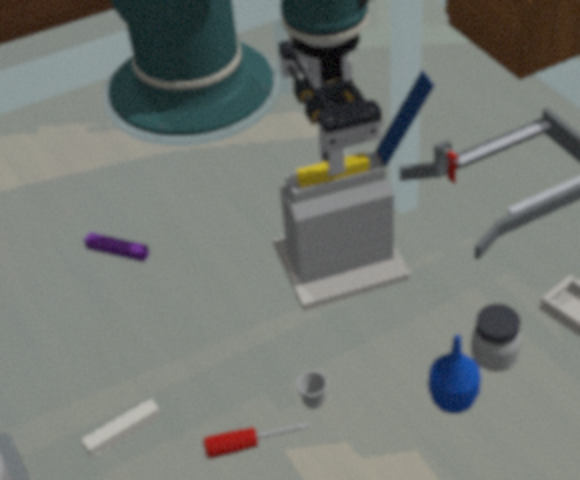

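Yellow is in the neck (335,168) and only white (120,425) is left. Next: release, then white.

```bash
python3 -m crank '[[[0,0,0],[0,0,0],0.05],[[0,0,0],[0,0,0],0.05],[[0,0,0],[0,0,0],0.05],[[0,0,0],[0,0,-0.03],0.05],[[0,0,-0.077],[0,0,-0.01],0.05],[[0,0,-0.077],[0,0,0],0.05],[[0,0,-0.077],[0,0,0],0.05],[[0,0,-0.076],[0,0,0],0.05],[[0,0,0],[-0.03,0.0048,0],0.05],[[0,0,0],[-0.03,0.0048,0],0.05],[[0,0,0],[-0.03,0.0048,0],0.05],[[0,0,0],[-0.03,0.0048,0],0.05],[[0,0,0],[-0.03,0.0048,0],0.05],[[0,0,0],[-0.03,0.0048,0],0.05],[[0,0,0],[-0.03,0.0048,0],0.05],[[0,0,0],[-0.03,0.0048,0],0.05],[[0,0,0],[-0.03,0.0048,0],0.05],[[0,0,0],[-0.03,0.0048,0],0.05],[[0,0,0],[-0.03,0.0048,0],0.05],[[0,0,0],[-0.03,0.0048,0],0.05]]'; python3 -m crank '[[[0,0,0],[0,0,0.03],0.05],[[0,0,0],[0,0,0.03],0.05],[[0,0,0],[0,0,0.03],0.05],[[0,0,0],[0,0,0.03],0.05],[[0,0,0],[0,0,0.03],0.05],[[0,0,0],[0,0,0.01],0.05],[[0,0,0],[0,0,0],0.05]]'; python3 -c "
from h import *
s=sc(imaging.capture('scene'))
for k in s: print(k,s[k][0].round(4),round(s[k][1],1),s[k][2].round(3))
go(.5855,-.358,.010,6.5)"
```

```text
time: 36.2
tool_pos: [0.5854, -0.3591, 0.208]
tcp_rot: [0.666, 0.746, 0.0, 0.0]
wrist_force: [-0.2, -0.4, 0.1]
gripper_width: 0.536
gripper_force: 0.0
time: 36.9
tool_pos: [0.5846, -0.3578, 0.0472]
tcp_rot: [0.666, 0.746, -0.0, -0.001]
wrist_force: [-0.5, -0.6, 1.1]
gripper_width: 0.528
gripper_force: 0.0
black [ 0.4464 -0.3333] -87.2 0.183
turn [-0.  0. -0.] shift [0.0003 0.0004 0.0387] at [ 0.5852 -0.3584  0.0487] t 37.0 w 50.2
```

```bash
python3 -m crank '[[[0,0,0],[0,0,0.019],0.05],[[0,0,0],[0,0,0.019],0.05],[[0,0,0],[0,0,0],0.0],[[0,0,0],[0,0,0],0.0],[[0,0,0],[0,0,0],0.0],[[0,0,0],[0,0,0],0.0],[[0,0,0],[0,0,0],0.0],[[0,0,0],[0,0,0],0.0],[[0,0,0],[0,0,-0.02],0.0],[[0,0,0.077],[0,0,-0.03],0.0],[[0,0,0.077],[0,0,-0.03],0.0],[[0,0,0.077],[0,0,-0.03],0.0],[[0,0,0.076],[0,0,-0.03],0.0],[[0,0,0],[0,0,-0.03],0.0],[[0,0,0],[0,0,-0.03],0.0],[[0,0,0],[0,0,0],0.0],[[0,0,0],[0,0,0],0.0]]'; python3 -c "
from h import *
go(.4874,-.0065,.168,-11.1)"
```

```text
time: 38.65
tool_pos: [0.585, -0.3581, 0.2113]
tcp_rot: [0.772, 0.635, 0.0, 0.001]
wrist_force: [0.3, -0.2, -1.2]
gripper_width: 0.187
gripper_force: 30.0
turn [ 0.001  0.    -0.   ] shift [ 0.3263 -0.1635  0.0433] at [ 0.585  -0.3581  0.2113] t 38.6 w 17.6
```

```bash
python3 -m crank '[[[0,0,0],[0.0272,-0.0136,0],0.0],[[0,0,0],[0.0272,-0.0136,0],0.0],[[0,0,0],[0.0272,-0.0136,0],0.0],[[0,0,0],[0.0272,-0.0136,0],0.0],[[0,0,0],[0.0272,-0.0136,0],0.0],[[0,0,0],[0.0272,-0.0136,0],0.0],[[0,0,0],[0.0272,-0.0136,0],0.0],[[0,0,0],[0.0272,-0.0136,0],0.0],[[0,0,0],[0.0272,-0.0136,0],0.0],[[0,0,0],[0.0272,-0.0136,0],0.0],[[0,0,0],[0.0272,-0.0136,0],0.0],[[0,0,0],[0.0272,-0.0136,0],0.0],[[0,0,0],[0,0,0],0],[[0,0,0],[0,0,0.01],0.0],[[0,0,0],[0,0,0.015],0.0],[[0,0,0],[0,0,0.012],0.0],[[0,0,0],[0,0,0.005],0],[[0,0,0],[0,0,0],0]]'; python3 -c "
from h import *
go(.4874,-.0065,.168,-11.1)
cv2.imwrite('pics/a4.png',cv2.resize(imaging.capture('scene')[100:340,100:390],None,fx=2,fy=2)[:,:,::-1])
"
```

```text
time: 40.45
tool_pos: [0.4873, -0.0073, 0.167]
tcp_rot: [0.773, 0.635, -0.001, -0.0]
wrist_force: [-0.3, -0.9, -0.6]
gripper_width: 0.185
gripper_force: 30.0
turn [-0.001  0.001 -0.002] shift [ 0.0008 -0.0001 -0.001 ] at [ 0.4873 -0.0073  0.167 ] t 40.5 w 17.4
```

```bash
python3 -m crank '[[[0,0,0],[0,0,0],0.05],[[0,0,0],[0,0,0],0.05],[[0,0,0],[0,0,0],0.05],[[0,0,0],[0,0,-0.02],0.05],[[0,0,0],[0,0,-0.03],0.05],[[0,0,0],[0,0,-0.03],0.02],[[0,0,0],[0,0,-0.03],0],[[0,0,0],[0,0,-0.03],0],[[0,0,0],[0,0,-0.03],0],[[0,0,0],[0,0,-0.025],0],[[0,0,0],[0.029,0,0],0],[[0,0,0],[0.029,0,0],0],[[0,0,0],[0.029,0,0],0],[[0,0,0],[0.029,0,0],0],[[0,0,0],[0.029,0,0],0],[[0,0,0],[0.029,0,0],0],[[0,0,0],[0,0,0],0],[[0,0,0],[0,0,0],0]]'; python3 -c "
from h import *
go(.4874+.17*.1925,-.0065+.17*.981,.23,-11.1)
a=cv2.resize(imaging.capture('scene')[100:340,100:390],None,fx=1.9,fy=1.9)
b=cv2.resize(imaging.capture('top')[190:275,225:325],(241*2,205*2));b=cv2.copyMakeBorder(b[:, 241:],0,46,0,0,0)
cv2.imwrite('pics/a5.png',np.hstack([a,b])[:,:,::-1])
"
```

```text
time: 42.3
tool_pos: [0.5213, 0.1643, 0.3629]
tcp_rot: [0.772, 0.635, -0.0, 0.0]
wrist_force: [-0.4, -0.8, 0.2]
gripper_width: 0.004
gripper_force: 0.0
turn [0.    0.001 0.   ] shift [-0.0042 -0.0003  0.1329] at [0.5213 0.1643 0.3629] t 42.3 w 0.4
```

View pics/a5.png

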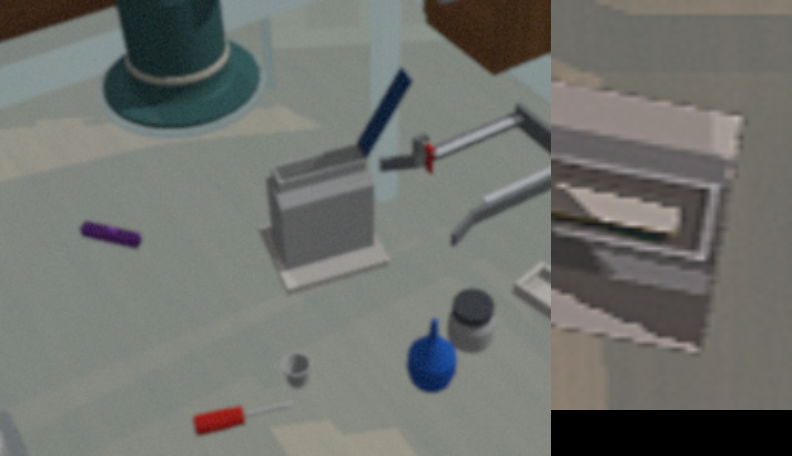

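All sticks are off the bench, and the white one is visible lying flat deep inside the neck (crop 640,210). The lid is still open and the canister hasn't moved. Next I'll go down behind the lid and push it over.

```bash
python3 -m crank '[[[0,0,0],[0,0,0.03],0],[[0,0,0],[0,0,0.03],0],[[0,0,0],[0,0,0.03],0],[[0,0,0],[0,0,0.03],0],[[0,0,0],[0,0,0.013],0],[[0,0,0],[-0.02,0,0],0],[[0,0,0],[-0.02,0,0],0],[[0,0,0],[-0.015,0,0],0],[[0,0,0],[-0.01,0,0],0],[[0,0,0],[-0.01,0,0],0],[[0,0,0],[-0.01,0,0],0],[[0,0,0],[-0.01,0,0],0],[[0,0,0],[-0.01,0,0],0],[[0,0,0],[-0.01,0,0],0],[[0,0,0],[-0.01,0,0],0],[[0,0,0],[-0.01,0,0],0],[[0,0,0],[0,0,0],0],[[0,0,0],[0,0,0],0],[[0,0,0],[0,0,0],0],[[0,0,0],[0,0,0],0]]'; python3 -c "
from h import *
go(.4874,-.0065,.25,-11.1)
a=cv2.resize(imaging.capture('scene')[60:300,150:440],None,fx=1.9,fy=1.9)
cv2.imwrite('pics/a6.png',a[:,:,::-1])
"
```

```text
time: 44.4
tool_pos: [0.4954, 0.0323, 0.2299]
tcp_rot: [0.772, 0.636, -0.0, 0.0]
wrist_force: [0.2, -0.4, -0.2]
gripper_width: 0.006
gripper_force: 0.0
turn [0. 0. 0.] shift [-0.0396 -0.0004 -0.0201] at [0.4954 0.0323 0.2299] t 44.4 w 0.6
```

View pics/a6.png

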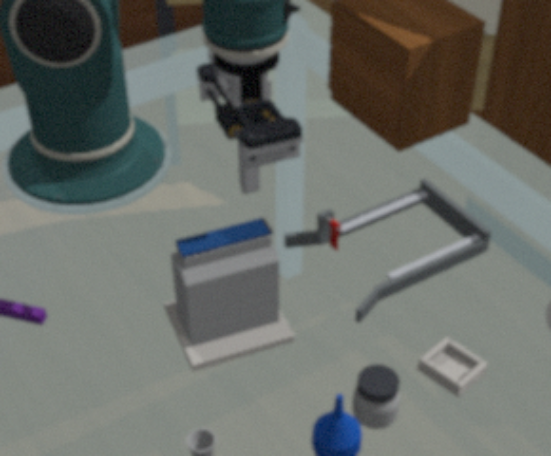

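The lid is shut (crop 225,238) and the canister is in place. Next I'll grip the neck.

```bash
python3 -m crank '[[[0,0,0],[-0.02,0,0],0.06],[[0,0,0],[-0.02,0,0],0.06],[[0,0,0],[0,0,0],0.06],[[0,0,0],[0,0,0],0.06],[[0,0,0],[0,0,0],0.06],[[0,0,0],[0,0,0.02],0.06],[[0,0,0],[0,0,0.02],0.06],[[0,0,0],[0,0,0.02],0.06],[[0,0,0],[0,0,0.014],0.06],[[0,0,0],[0,0,0.007],0.06],[[0,0,0],[0,0,0],0.06]]'; python3 -m crank '[[[0,0,0],[0,0,0],0],[[0,0,0],[0,0,0],0],[[0,0,0],[0,0,0],0],[[0,0,0],[0,0,0],0],[[0,0,0],[0,0,0],0],[[0,0,0],[0,0,0],0]]';python3 -c "
from h import *
go(.487,.03,.149,-.4)"
```

```text
time: 45.55
tool_pos: [0.4874, -0.0073, 0.1485]
tcp_rot: [0.772, 0.635, -0.001, -0.0]
wrist_force: [-0.4, 0.4, 0.6]
gripper_width: 0.64
gripper_force: 0.0
time: 46.15
tool_pos: [0.4877, -0.0072, 0.1493]
tcp_rot: [0.772, 0.635, 0.0, -0.0]
wrist_force: [-3.3, 1.9, 6.9]
gripper_width: 0.376
gripper_force: 30.0
turn [ 0.    -0.    -0.187] shift [ 0.0372 -0.0009  0.0003] at [ 0.4877 -0.0072  0.1493] t 46.1 w 35.3
```

```bash
python3 -m crank '[[[0,0,-0.031],[0,0,0],0],[[0,0,-0.031],[0,0,0],0],[[0,0,-0.031],[0,0,0],0],[[0,0,-0.031],[0,0,0],0],[[0,0,-0.031],[0,0,0],0],[[0,0,-0.032],[0,0,0],0],[[0,0,0],[0.012,0,0],0],[[0,0,0],[0.012,0,0],0],[[0,0,0],[0.012,0,0],0],[[0,0,0],[0.012,0,0],0],[[0,0,0],[0.012,0,0],0],[[0,0,0],[0.01,0,0],0],[[0,0,0],[0,0,0],0],[[0,0,0],[0,0,0],0]]';python3 -c "
from h import *
go(.487,.32,.149,-.4)
b=imaging.capture('top')[180:280,110:310]
a=imaging.capture('scene')[100:250,215:425]
cv2.imwrite('pics/a7.png',np.vstack([cv2.resize(b,(600,300),interpolation=cv2.INTER_CUBIC),cv2.resize(a,(420,300))if 0 else cv2.copyMakeBorder(cv2.resize(a,(420,300)),0,0,0,180,0)])[:,:,::-1])
"
```

```text
time: 47.55
tool_pos: [0.4885, 0.064, 0.1493]
tcp_rot: [0.709, 0.705, 0.001, -0.0]
wrist_force: [-0.2, 5.6, 6.3]
gripper_width: 0.384
gripper_force: 30.0
turn [ 0.001 -0.001  0.002] shift [ 0.2559 -0.0033  0.0003] at [0.4885 0.064  0.1493] t 47.5 w 36.1
```

View pics/a7.png

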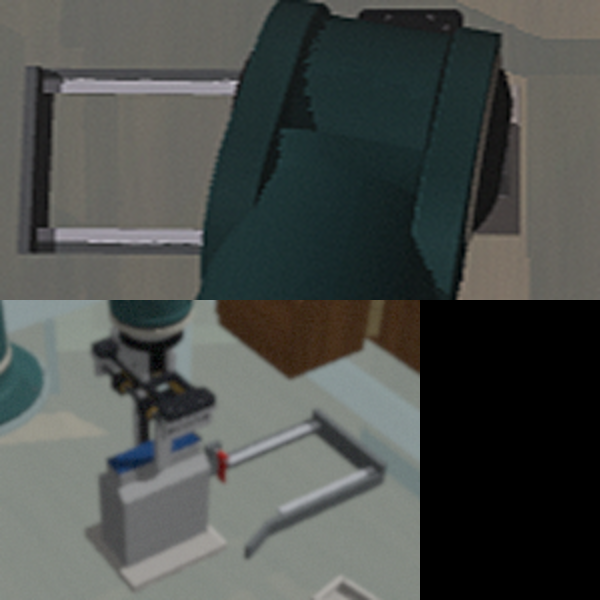

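The canister is upright in the grip with its lid shut, and the leading edge faces the mouth. Now sliding it in while watching side forces.

```bash
python3 -c "
from h import *
print(ray('top',(285,258.3),.01),[ray('top',(150,180+v/3),.021).round(4) for v in (95,230)])"; python3 -m crank '[[[0,0,0],[0.01,-0.0005,0],0],[[0,0,0],[0.01,0,0],0],[[0,0,0],[0.01,0,0],0],[[0,0,0],[0.01,0,0],0],[[0,0,0],[0.01,0,0],0],[[0,0,0],[0.01,0,0],0],[[0,0,0],[0.01,0,0],0],[[0,0,0],[0.01,0,0],0],[[0,0,0],[0,0,0],0]]';python3 -c "
from h import *
go(.4875,.32,.149,-.4)"
```

```text
[ 0.42192638 -0.01202128  0.01      ] [array([0.5448, 0.3361, 0.021 ]), array([0.4291, 0.3338, 0.021 ])]
time: 48.55
tool_pos: [0.4885, 0.1444, 0.1493]
tcp_rot: [0.709, 0.705, 0.0, 0.0]
wrist_force: [-0.4, 4.5, 6.1]
gripper_width: 0.381
gripper_force: 30.0
turn [ 0.001 -0.     0.002] shift [ 0.1756 -0.0022  0.0003] at [0.4885 0.1444 0.1493] t 48.5 w 35.8
```

```bash
python3 -m crank '[[[0,0,0],[0.01,0,0],0],[[0,0,0],[0.01,0,0],0],[[0,0,0],[0.01,0,0],0],[[0,0,0],[0.01,0,0],0],[[0,0,0],[0.01,0,0],0],[[0,0,0],[0.01,0,0],0],[[0,0,0],[0.01,0,0],0],[[0,0,0],[0,0,0],0],[[0,0,0],[0,0,0],0]]';python3 -c "
from h import *
go(.4875,.32,.149,-.4)
a=imaging.capture('scene')[100:250,215:425]
cv2.imwrite('pics/a8.png',cv2.resize(a,(630,450))[:,:,::-1])"
```

```text
time: 49.45
tool_pos: [0.4888, 0.2144, 0.1493]
tcp_rot: [0.709, 0.705, 0.001, -0.0]
wrist_force: [1.7, 5.5, 5.1]
gripper_width: 0.378
gripper_force: 30.0
turn [ 0.001 -0.001  0.002] shift [ 0.1056 -0.0021  0.0003] at [0.4888 0.2144 0.1493] t 49.5 w 35.6
```

View pics/a8.png

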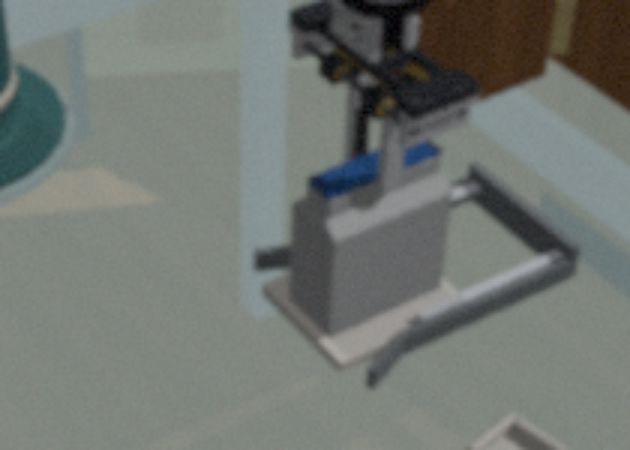

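The base is under the lip (430,310) and tracking straight. Continuing, then creeping to the stop.

```bash
python3 -m crank '[[[0,0,0],[0.01,0,0],0],[[0,0,0],[0.01,0,0],0],[[0,0,0],[0.01,0,0],0],[[0,0,0],[0.01,0,0],0],[[0,0,0],[0.01,0,0],0],[[0,0,0],[0.01,0,0],0],[[0,0,0],[0.01,0,0],0],[[0,0,0],[0.01,0,0],0],[[0,0,0],[0.01,0,0],0],[[0,0,0],[0,0,0],0]]';python3 -m crank '[[[0,0,0],[0.005,0,0],0],[[0,0,0],[0.003,0,0],0],[[0,0,0],[0,0,0],0]]';python3 -c "
from h import *
go(.4875,.32,.149,-.4)"
```

```text
time: 50.5
tool_pos: [0.4894, 0.3045, 0.1493]
tcp_rot: [0.709, 0.705, 0.001, 0.0]
wrist_force: [1.3, 4.1, 6.0]
gripper_width: 0.382
gripper_force: 30.0
time: 50.8
tool_pos: [0.4895, 0.3111, 0.1493]
tcp_rot: [0.709, 0.705, 0.0, 0.0]
wrist_force: [-0.1, -2.5, 8.2]
gripper_width: 0.38
gripper_force: 30.0
turn [0.001 0.    0.   ] shift [ 0.0089 -0.0021  0.0003] at [0.4895 0.3111 0.1493] t 50.8 w 35.8
```

```bash
python3 -m crank '[[[0,0,0],[0.002,0,0],0],[[0,0,0],[0,0,0],0]]';python3 -m crank '[[[0,0,0],[0.002,0,0],0],[[0,0,0],[0,0,0],0]]';python3 -c "
from h import *
a=imaging.capture('scene')[60:250,265:425]
b=imaging.capture('top')[195:275,112:222]
cv2.imwrite('pics/a9.png',np.hstack([cv2.resize(a,(400,475)),cv2.resize(b,(400,475))])[:,:,::-1])"
```

```text
time: 51.0
tool_pos: [0.4895, 0.3127, 0.1493]
tcp_rot: [0.71, 0.705, 0.0, 0.0]
wrist_force: [0.3, -4.3, 9.3]
gripper_width: 0.379
gripper_force: 30.0
time: 51.2
tool_pos: [0.4895, 0.3147, 0.1493]
tcp_rot: [0.71, 0.705, -0.0, 0.0]
wrist_force: [1.0, -4.8, 9.3]
gripper_width: 0.376
gripper_force: 30.0
```

View pics/a9.png

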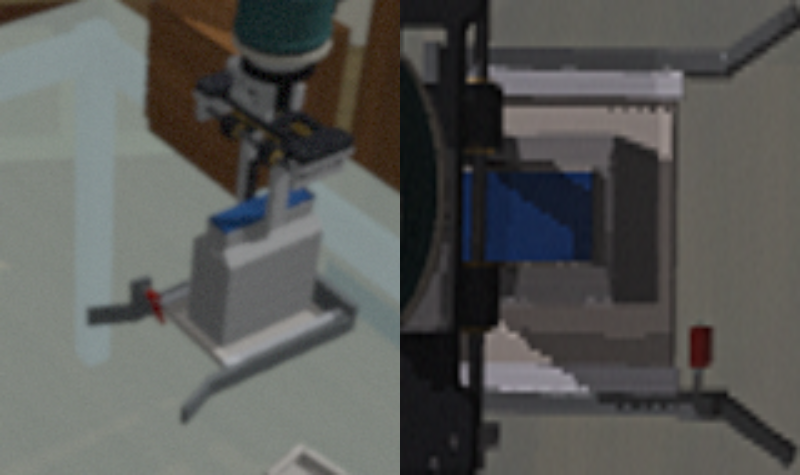

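```bash
python3 -c "
from h import *
def red(im,box):
    x0,y0,x1,y1=box;h=cv2.cvtColor(im[y0:y1,x0:x1],cv2.COLOR_RGB2HSV)
    m=cv2.inRange(h,(0,120,40),(6,255,255))|cv2.inRange(h,(174,120,40),(179,255,255))
    p=cv2.findNonZero(m)[:,0]+[x0,y0];return p.min(0),p.max(0),p.mean(0).round(1),len(p)
for n,b in (('scene',(310,165,340,200)),('top',(180,235,210,265))):
    print(n,red(cv2.imread(f'pics/{n}0.png')[:,:,::-1],b),red(imaging.capture(n),b))
# predicted catch tip (width centre), for angles, hinge y0
for y0 in (.205,.210,.215):
  for q in (0,.3,.65):
    print(y0,q,*[proj('scene',(.4385,y0+.045*s*np.sin(q),.05-.045*s*np.cos(q))).round(1) for s in (0,1)],proj('top',(.4385,y0+.045*np.sin(q),.05-.045*np.cos(q))).round(1))
print(ray('top',(186.8,240),.014))
"
```

```text
scene (array([324, 176]), array([327, 189]), array([325.4, 182. ]), 44) (array([324, 176]), array([327, 189]), array([325.3, 181.9]), 42)
top (array([191, 250]), array([196, 256]), array([193.6, 252.8]), 37) (array([192, 250]), array([196, 256]), array([193.9, 253.1]), 34)
0.205 0 [322.9 179.9] [322.3 191.8] [201.6 252.5]
0.205 0.3 [322.9 179.9] [326.  189.6] [196.3 252.5]
0.205 0.65 [322.9 179.9] [330. 186.] [190.3 252.6]
0.21 0 [324.3 179.3] [323.7 191.1] [199.6 252.5]
0.21 0.3 [324.3 179.3] [327.4 189. ] [194.4 252.5]
0.21 0.65 [324.3 179.3] [331.4 185.4] [188.4 252.6]
0.215 0 [325.7 178.7] [325.1 190.5] [197.7 252.5]
0.215 0.3 [325.7 178.7] [328.8 188.4] [192.4 252.6]
0.215 0.65 [325.7 178.7] [332.8 184.8] [186.4 252.7]
[0.47106548 0.24174431 0.014     ]
```

The catch's red pixels match the initial hanging pose in both views, so it has dropped behind the base. I'll nudge 3 mm further for margin, then release and retreat upward.

```bash
python3 -m crank '[[[0,0,0],[0.003,0,0],0],[[0,0,0],[0,0,0],0]]';python3 -m crank '[[[0,0,0],[0,0,0],0.06],[[0,0,0],[0,0,0],0.06],[[0,0,0],[0,0,0],0.06],[[0,0,0],[0,0,0],0.06],[[0,0,0],[0,0,-0.01],0.06],[[0,0,0],[0,0,-0.02],0.06],[[0,0,0],[0,0,-0.03],0.06],[[0,0,0],[0,0,-0.03],0.06],[[0,0,0],[0,0,-0.03],0.06],[[0,0,0],[0,0,-0.03],0.06],[[0,0,0],[-0.03,0,-0.03],0.06],[[0,0,0],[-0.03,-0.03,0],0.06],[[0,0,0],[-0.03,-0.03,0],0.06],[[0,0,0],[-0.03,-0.03,0],0.06],[[0,0,0],[-0.03,-0.03,0],0.06],[[0,0,0],[0,0,0],0.06],[[0,0,0],[0,0,0],0.06]]';python3 -c "
from h import *
a=imaging.capture('scene')[60:250,265:425]
b=imaging.capture('top')[195:275,112:222]
cv2.imwrite('pics/a10.png',np.hstack([cv2.resize(a,(400,475)),cv2.resize(b,(400,475))])[:,:,::-1])"
```

```text
time: 51.6
tool_pos: [0.4896, 0.3178, 0.1493]
tcp_rot: [0.709, 0.705, 0.0, 0.0]
wrist_force: [0.9, -3.1, 9.4]
gripper_width: 0.382
gripper_force: 30.0
time: 53.3
tool_pos: [0.3827, 0.1844, 0.331]
tcp_rot: [0.71, 0.704, -0.001, -0.003]
wrist_force: [0.5, -0.1, 0.1]
gripper_width: 0.638
gripper_force: 0.0
```

View pics/a10.png

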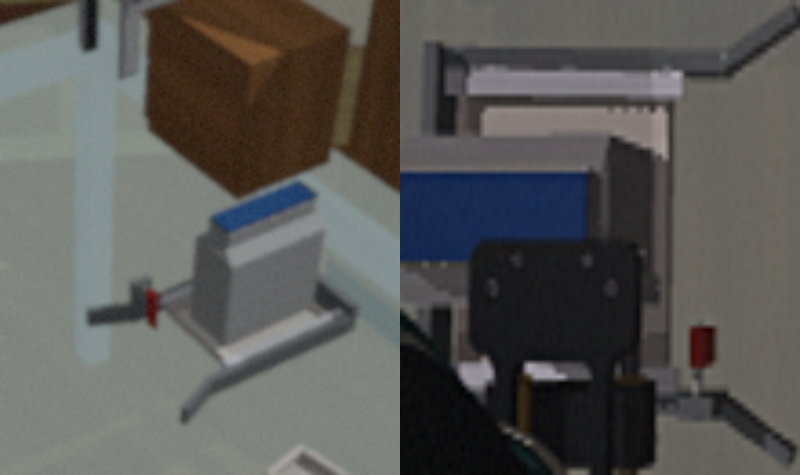

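```bash
python3 -c "
from h import *
for f in ('pics/scene0.png',None):
    im=cv2.imread(f)[:,:,::-1] if f else imaging.capture('scene')
    h=cv2.cvtColor(im[165:200,310:340],cv2.COLOR_RGB2HSV);m=cv2.inRange(h,(0,120,40),(6,255,255))|cv2.inRange(h,(174,120,40),(179,255,255))
    p=np.argwhere(m);print([(v+165,p[p[:,0]==v,1].mean().round(1)+310) for v in np.unique(p[:,0])][::2])
im=imaging.capture('top')
print(ray('top',(112+(669-400)/3.636,235),.014), r.state()['time'])
go(.4,.18,.33,0)
"
```

```text
[(np.int64(176), np.float64(325.0)), (np.int64(178), np.float64(325.5)), (np.int64(180), np.float64(325.0)), (np.int64(182), np.float64(326.0)), (np.int64(184), np.float64(325.5)), (np.int64(186), np.float64(325.0)), (np.int64(188), np.float64(325.5))]
[(np.int64(176), np.float64(324.5)), (np.int64(178), np.float64(325.5)), (np.int64(180), np.float64(325.0)), (np.int64(182), np.float64(325.5)), (np.int64(184), np.float64(325.5)), (np.int64(186), np.float64(325.0)), (np.int64(188), np.float64(325.5))]
[0.48400287 0.24402103 0.014     ] 53.5
turn [-0.004  0.003 -0.009] shift [-0.0047  0.0168  0.0002] at [0.3832 0.1847 0.3302] t 53.5 w 60.2
```

The catch hangs exactly as at the start, the base edge is about 31 mm past the hinge, the lid is shut and the robot is clear. Handing in.

```bash
python3 -c "
from h import *
print(order.close_job())"
```

```text
the job is handed in; nothing more can be done
None
```

I handed the job in at about 53.5 s; no verdict came back, but the last images show all six sticks in the canister, the lid shut, the canister in the dock with the red catch hanging behind its base, and the robot clear.

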